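# Fit the headset spacer, drop the kickstand and hold the scooter plumb

## Robot

A 6-joint arm with a two-finger parallel gripper is mounted at the origin on a cart in front of the work surface, level with it; the furniture and walls round the work are solid. World frame = base frame: x ahead of the robot, y to its left, z up, the work surface at z = 0. Lengths are in m, angles in rad, forces in N, time in s.
With the tool pointing down it reaches from about 0.35 to 0.875 m from the base axis. Payload 15.5 kg.
Tool frame: the origin (TCP) lies between the finger pads, 19 mm behind the fingertips; this is the grasp point; z points along the fingers, y is the line along which they close (so a half turn about z gives the same grasp; the last joint's range is limited). The gripper opens to 85 mm and grips with 20 to 120 N. Pads are 22 mm wide; open, the fingers measure 114 mm over their backs; the gripper's body (76 mm by 85 mm) begins 54 mm behind the grasp point. The pads swing forward as they close: fully open they stand 13 mm farther back than shut.
Start: joints at [-1.438, 0.494, 1.345, -0, 1.302, -0.096], TCP at [0.142, -0.609, 0.25] pointing down, gripper open.
Joint ranges: [-2.91, 2.91], [-0.82, 2.16], [0.22, 2.67], [-1.22, 4.37], [0.12, 2.79], [-3.08, 3.08]. Speed limits (rad/s): [1.89, 1.89, 2.57, 3.01, 3.01, 3.01].

## Interface

Orientations are given as [roll, pitch, yaw] about the fixed x, y, z axes, in that order (R = Rz(yaw) Ry(pitch) Rx(roll)).
In Python, from workcell import manip gives the robot as it stands.
- The arm moves only by the tool jog_arm, never from a script. Its arguments are lists of equal length, an entry for each row: "translation": the shift along the world's x, y, z in units of 0.1 m (1.0 is 0.1 m), a list of three; "turn": the turn about the world's z in units of 120 degrees (1.0 is 120 degrees). A call has 1 to 20 rows; each row is the pose to reach, as a shift and turn from the pose commanded when the call began; what a row does not reach only later rows make up. A row lasts 1/8 s, in which the tool goes at most 62.5 mm and 10.7 degrees, less where a joint would pass 70% of its speed; a pose out of reach is approached as far as the arm can. A call with a number of a shift or a turn outside -1 to 1 is refused whole. A call with a gripper value outside its range is refused whole. "gripper" is the finger opening in mm, from 0 to 85.4, set as the call begins (left out, the last holds). The fingers move at their own pace and stop on an object; "grip_force" is the grip in N (left out, the last holds). Time passes only in rows, so rows that repeat a pose let the fingers close. It gives the time, the measured TCP pose, the force, the opening and the grip force at its end, in the units of the state.
- manip.state(): the state, without advancing time (a new reading comes with each control period).
- manip.camera(name): name is "scene" or "top" or "wrist"; returns the picture (384x512x3 uint8, blue, green, red); there is no depth.
- manip.camera_params(name): a dict with "K" (3x3 intrinsics, pixels), "rvec" (rotation vector, rad) and "tvec" (3), from world to camera coordinates, as OpenCV has them. Camera axes: x right, y down, z forward; pixel columns grow to the right and rows downward; lengths in m; the calibration is good to about 2 mm. A picture is of the moment at which its call begins: read the wrist's pose just before it. camera_params takes no time and is no camera call; for the wrist camera it gives the pose at the moment of the call.
- manip.job_done(): hands the job in; it is judged then, once.
The state is a dict: "clock": time; "joint_positions": joint angles; "qd": joint speeds; "tau": joint torques, N m; "tcp_pos": TCP position; "ee_rot": TCP orientation; "contact_force": force on the tool from outside, world axes, zero at the start; "moment": the same for the moment, N m; "width": opening from 0.0 (shut) to 1.0 (fully open); "gripper_force": force on a finger pad.
Only numpy, scipy, OpenCV 4.12 (cv2) and the standard library are available. Lean on these libraries where they do the work, as an engineer would, in place of code of your own. Each camera call takes 0.05 s, during which the arm holds its last target. There are 200 camera calls.

## Task

Finish the scooter front section that leans in its rocking fixture: slide the larger of the two loose spacer rings over the upright steerer tube until it sits on the headset, then swing the folded kickstand down past its dead centre until its spring holds it fully down. Then grip the bare top of the steerer tube, bring the scooter upright (plumb) and keep holding it there, off its stop and off the kickstand, so that the gap under the kickstand's foot can be measured: finish while still gripping it, and leave the other things on the bench alone.

Things in the scene. Friction and masses are not known exactly. Their poses are not given: they have to be found in the camera images.
- fixture: rocking fixture fixed to the bench: dark steel base plate 92 x 124 x 8 mm with two pillow blocks and a pin; it carries the scooter section by the deck's cut end. Origin on the bench top under the scooter, x axis level along the scooter towards its front wheel, y to the scooter's left, z up. The scooter rocks sideways about the pin's axis, which is this x axis raised 20 mm
- scooter: front section of a push-scooter (2 kg, 290 mm long, 268 mm high): deck stub, neck, fork with wheel, head tube, steerer. It cannot be lifted, only leaned: rocks 8 degrees to its left and 6 to its right, falls to a stop by itself, starts leaning to its left (+y), away from the robot. Origin on the rocking axis, 20 mm above the bench; x to the front wheel, y left, z along the steerer
- steerer_top (a point): centre of the top end of the steerer tube (28.6 mm diameter, rim chamfered 3 mm, 48 mm long above the headset; 34 mm stays bare above the seated spacer); axes as scooter; 268 mm above the bench when plumb, 92 mm in front of the scooter's origin
- headset_seat (a point): centre of the flat headset cap (39 mm across its top) on which the spacer rests, 48 mm below steerer_top; axes as scooter
- kickstand (a joint): swing of the kickstand: 0 folded back (leg points to the scooter's rear, 8 degrees above the deck line), 1.885 rad fully down (leg points down, 10 degrees forward of straight down) at its stop. Its tension spring pulls it to either end with up to about 0.12 N m (about 2 N at the foot); dead centre at 0.94 rad, beyond about 1.0 it snaps down by itself
- kickstand_pivot (a point): centre of the kickstand's pivot on the scooter's right side (robot's side): 66 mm right of its middle plane, 4 mm behind its origin, 95 mm above the bench when plumb. Pivot axis = the scooter's y; the leg swings in its x-z plane. The spring lies outside (right of) the leg within 36 mm of the pivot: keep clear of it
- kickstand_push (a point): point on the axis of the 10 mm round steel leg, 60 mm from the pivot, a good place to push it down from above; the leg is straight to 58 mm from the pivot, then bends outward to the foot; pushing it takes 1 to 2 N, a hard push there tips the scooter towards the robot
- kickstand_foot (a point): centre of the 15 mm rubber foot at the end of the leg, 81 mm from the pivot, bent 18 mm outward to the right; with the leg down and the scooter plumb the foot hangs about 8 mm above the bench
- spacer: the larger loose spacer: plain aluminium ring 42 mm outside, 31 mm bore, 14 mm high, lying flat on the bench; origin at the centre of its underside, z along its axis
- small_spacer: the smaller loose spacer: aluminium ring 31 mm outside, 22 mm bore, 14 mm high, does not fit the steerer; lies flat on the bench, leave alone; origin at the centre of its underside
- caliper: digital caliper 225 mm long lying near the bench's front edge, leave alone
- spanner_13: steel spanner 148 mm long lying near the bench's left end, leave alone
- hex_key: black hex key 87 mm long lying in front of the clamp jig, leave alone
- housing_1: white moulded box 58 x 38 x 23 mm behind the clamp jig, leave alone
- pen_a: marker pen 135 mm long lying at the back, leave alone
Mind the look-alikes: they are no part of the job. What is shaped like the spacer but green or red is not meant.

How it is judged:
On the way, in this order (a step that is already met when the one before it is completed fails the run):
1. the larger spacer sits on the headset, over the steerer (distance between spacer and headset_seat below 0.005 m and angle between the z axis of spacer and the z axis of headset_seat, either way round below 0.1 rad), for 0.3 s.
2. the kickstand is past centre and fully down, the spacer still seated (all of step 1 and value of joint kickstand above 1.75 rad), for 0.3 s.
At the end, for the whole second after the job is handed in: The fingers grip the top of the steerer (more than 3 N, TCP within 50 mm of it) and hold the scooter still within 0.04 rad (2.3 degrees) of plumb; the kickstand is down (over 1.75 rad) and the larger spacer sits on the headset, centre within 5 mm, flat within 0.1 rad (all of step 2 and angle between steerer_top's own z axis and vertical below 0.04 rad and angular speed of scooter below 0.15 rad/s and distance between the grasp point and steerer_top below 0.05 m and contact force between the fingers and scooter above 3 N); the arm keeps its last pose, push and grip.
It fails at once if another loose thing on the bench was moved by more than 30 mm (distance of any of small_spacer, caliper, spanner_13, hex_key, housing_1, pen_a from where it was at the start of the episode above 0.03 m).
It also fails if it takes over 67 s, if anything falls off the work surface, if the arm or the gripper's body presses on something with over 40 N, if the wrist force passes 120 N, or if a joint passes its speed limit or range.

## Working session

There is one attempt and no reset: what is moved stays moved. The work goes in short steps, Python scripts to look and compute and a tool call to move; the robot and the scene stay as the last step left them, time stands still between calls to the robot, and variables do not carry over. Pictures are saved under pics/ and viewed, at most 10 in all, crops included, and the job is handed in when it is done.

Besides the shell and the picture viewer there is one more tool, called after ">>>" as a command line: name --pt "numbers of a row" for each row, then --argument value for the rest. jog_arm: Moves the arm, as the interface text tells. Shifts and turns lie within -1 to 1; 1 stands for 0.1 m of shift or 120 degrees of turn. Its arguments: {"type":"object","properties":{"translation":{"type":"array"},"turn":{"type":"array"},"gripper":{"type":"number"},"grip_force":{"type":"number"}},"required":["translation","turn"]}

```bash
mkdir -p pics; cat > h.py <<'E'
import numpy as np, cv2
from workcell import manip
def cam(n):
    p=manip.camera_params(n); im=manip.camera(n)
    return im,np.array(p["K"],float),np.array(p["rvec"],float).ravel(),np.array(p["tvec"],float).ravel()
def ray(K,r,t,uv):
    R=cv2.Rodrigues(r)[0]; d=R.T@np.linalg.inv(K)@np.array([uv[0],uv[1],1.]); return -R.T@t,d/np.linalg.norm(d)
def onz(K,r,t,uv,z):
    c,d=ray(K,r,t,uv); return c+d*(z-c[2])/d[2]
def proj(K,r,t,P): return cv2.projectPoints(np.array(P,float).reshape(-1,3),r,t,K,None)[0].reshape(-1,2)
def tri(rays):
    A=0;b=0
    for c,d in rays:
        M=np.eye(3)-np.outer(d,d); A=A+M; b=b+M@c
    return np.linalg.solve(A,b)
E
python3 - <<'E'
from h import *
import pickle
o={}
for n in("scene","top","wrist"):
    o[n]=cam(n); cv2.imwrite(f"pics/a_{n}.png",o[n][0]); print(n,o[n][1][0,0],ray(*o[n][1:],(256,192)))
pickle.dump(o,open("a.pkl","wb"))
a=np.hstack([o["scene"][0],o["top"][0]]);cv2.imwrite("pics/a2.png",cv2.resize(a,(800,300)))
s=manip.state();print(s["tcp_pos"],s["ee_rot"],s["contact_force"],s["clock"])
E
```

```text
scene 359.59855275811515 (array([0.4286728 , 0.86473626, 0.86762541]), array([ 0.10257496, -0.73123631, -0.67436773]))
top 420.2242843715479 (array([0.37524312, 0.07911027, 1.41573835]), array([ 0.13368251, -0.00738063, -0.99099673]))
wrist 337.55507399245477 (array([ 0.20560075, -0.59294617,  0.37340688]), array([-0.25461252, -0.0794005 , -0.963778  ]))
[ 0.14170623 -0.60844326  0.2495282 ] [-3.14062435e+00 -6.51780542e-05  2.28770453e-01] [-0.41809873  0.2375947  -0.56055189] 0.15
```

View pics/a_scene.png

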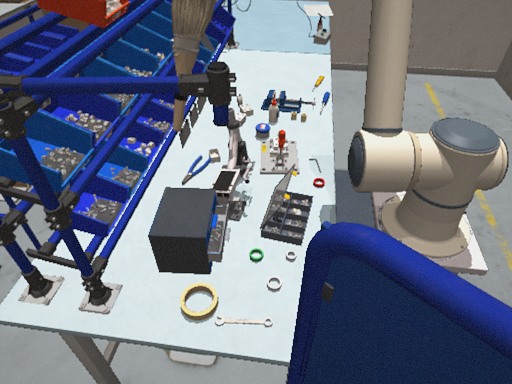

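View pics/a_top.png

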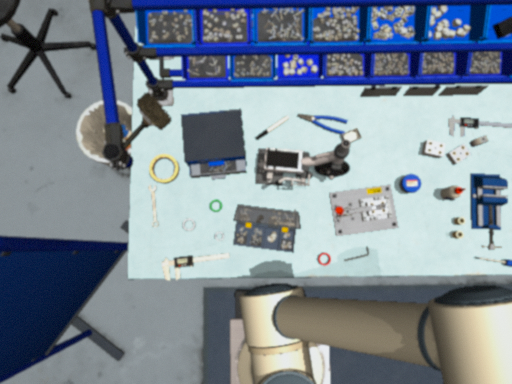

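The scene view shows the grey rings at about (274,284) and (291,256), and the scooter at about (235,150). In the top view the scooter is near (300,165), with its front to the right. The rings are near (189,225) and (220,236). I'll enlarge these areas next.

```bash
python3 - <<'E'
from h import *
import pickle
o=pickle.load(open("a.pkl","rb"))
t=o["top"][0][120:250,170:370]; s=o["scene"][0][90:300,180:330]
A=cv2.resize(t,(800,520),interpolation=cv2.INTER_CUBIC);B=cv2.resize(s,(430,600),interpolation=cv2.INTER_CUBIC)
cv2.imwrite("pics/b_top.png",A);cv2.imwrite("pics/b_scene.png",B)
for n,uv in(("top",(189,225)),("top",(220,236)),("top",(340,150)),("top",(258,165)),("scene",(274,284)),("scene",(291,256))):
    print(n,uv,onz(*o[n][1:],uv,0.014).round(3))
E
```

```text
top (189, 225) [0.456 0.293 0.014]
top (220, 236) [0.418 0.19  0.014]
top (340, 150) [ 0.705 -0.219  0.014]
top (258, 165) [0.657 0.061 0.014]
scene (274, 284) [0.457 0.303 0.014]
scene (291, 256) [0.418 0.201 0.014]
```

View pics/b_top.png

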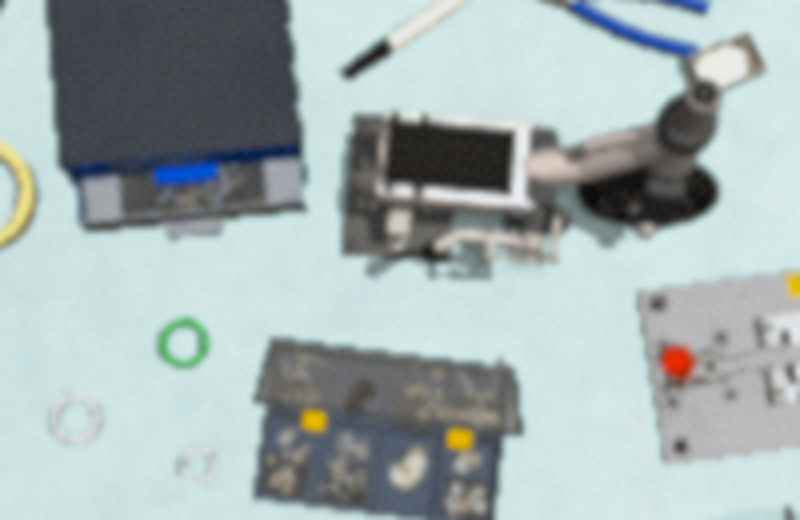

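View pics/b_scene.png

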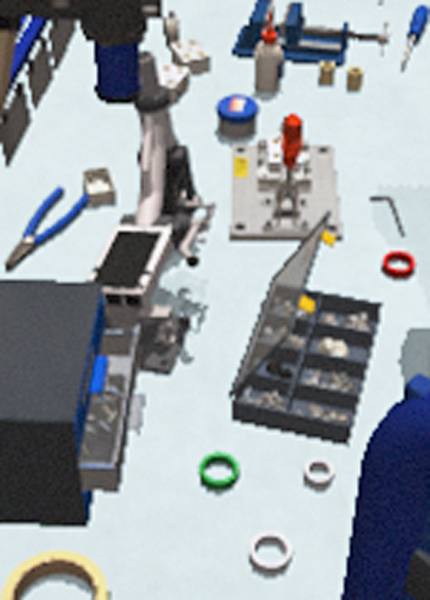

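The top crop shows the steerer top at about (346,143) in full-image pixels, the kickstand leg at about (282–308,180), and the larger ring at (189,225). The scene crop confirms that the grey ring on the left is the bigger one. Next I'll move up and over the scooter and measure with the wrist camera.

>>> jog_arm --pt "0.5 0.5 0.5" --pt "1 1 1" --pt "1 1 1" --turn '[-0.05, -0.109, -0.109]'

```text
clock: 0.52
tcp_pos: [0.2429, -0.5073, 0.3513]
ee_rot: [3.141, -0.0, -0.001]
contact_force: [0.1, -0.6, -0.2]
width: 0.997
gripper_force: 0.0
```

>>> jog_arm --pt "0.5 0.5 0.25" --pt "1 1 0.5" --pt "1 1 0.5" --turn '[0, 0, 0]'

```text
clock: 0.9
tcp_pos: [0.3436, -0.4067, 0.4013]
ee_rot: [3.141, -0.001, 0.003]
contact_force: [0.1, -0.5, 0.4]
width: 1.001
gripper_force: 0.0
```

>>> jog_arm --pt "0.5 0.5 0" --pt "1 1 0" --pt "1 1 0" --turn '[0, 0, 0]'

```text
clock: 1.27
tcp_pos: [0.4435, -0.3062, 0.3998]
ee_rot: [-3.141, -0.0, 0.004]
contact_force: [0.0, 0.8, -1.4]
width: 1.002
gripper_force: 0.0
```

>>> jog_arm --pt "0.6 0.6 0" --pt "1 1 0" --pt "1 1 0" --pt "1 1 0" --turn '[0, 0, 0, 0]'

```text
clock: 1.78
tcp_pos: [0.5419, -0.2085, 0.3996]
ee_rot: [-3.142, 0.001, 0.002]
contact_force: [-0.2, 0.6, -0.5]
width: 0.994
gripper_force: 0.0
```

```bash
python3 - <<'E'
from h import *
import pickle
s=manip.state();print(s["tcp_pos"],s["ee_rot"],s["clock"],np.abs(s["qd"]).max())
o=cam("wrist");pickle.dump(o,open("w1.pkl","wb"));cv2.imwrite("pics/w1.png",cv2.resize(o[0],(800,600)))
E
```

```text
[ 0.54194232 -0.20852258  0.39961361] [-3.14157270e+00  7.20768826e-04  1.79596113e-03] 1.775 0.039191405744077146
```

View pics/w1.png

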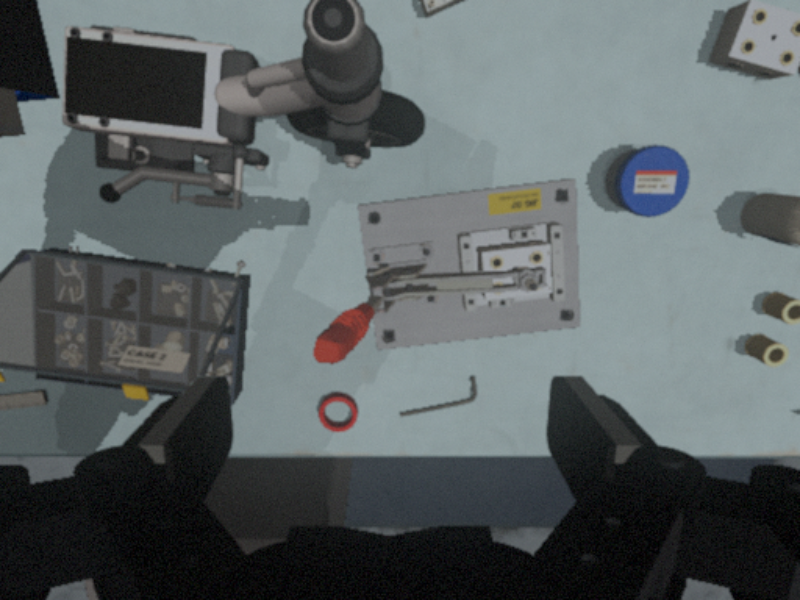

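The wrist picture (scaled 1.5625) shows the steerer top at (332,17). The kickstand pivot is near (230,180), its leg runs left to the foot at (108,192), and the spring lies below it near (205,195). I'll take a second viewpoint.

>>> jog_arm --pt "0.5 0.5 0" --pt "0.7 1 0" --pt "0.7 1 0" --pt "0.7 1 0" --turn '[0, 0, 0, 0]'

```text
clock: 2.33
tcp_pos: [0.6111, -0.1101, 0.4]
ee_rot: [3.141, 0.0, -0.0]
contact_force: [-1.0, -0.8, -0.1]
width: 0.999
gripper_force: 0.0
```

```bash
python3 - <<'E'
from h import *
import pickle
o=cam("wrist");pickle.dump(o,open("w2.pkl","wb"));cv2.imwrite("pics/w2.png",cv2.resize(o[0],(800,600)))
E
```

```text
(no output)
```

View pics/w2.png

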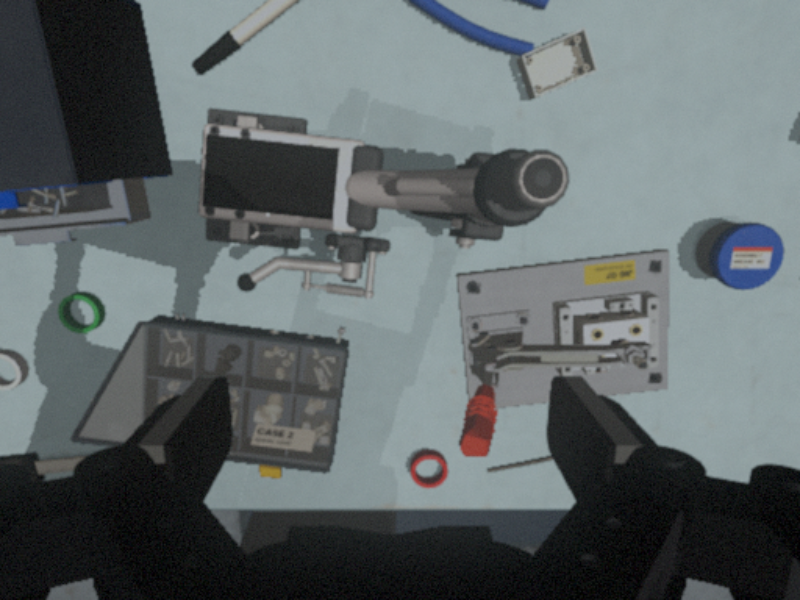

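The second view shows the steerer top at (543,179), the foot at (247,282), the leg bend at (278,264) and the pivot end at (350,265). Now I'll triangulate them.

```bash
python3 - <<'E'
from h import *
import pickle
a=pickle.load(open("w1.pkl","rb"));b=pickle.load(open("w2.pkl","rb"));f=.64
pts=dict(steer=((332,17),(543,179)),foot=((108,192),(247,282)),bend=((140,177),(278,264)),deckRN=((65,125),(202,213)),deckFN=((217,142),(333,231)),deckRF=((68,28),(205,125)),deckFF=((228,43),(357,142)))
for k,(p,q) in pts.items():
    P=tri([ray(*a[1:],np.array(p)*f),ray(*b[1:],np.array(q)*f)])
    print(k,P.round(4),(proj(*a[1:],P)[0]/f-p).round(1),(proj(*b[1:],P)[0]/f-q).round(1))
# refine steerer by circles
for n,o,c in(("w1",a,(332,17)),("w2",b,(543,179))):
    x,y=(np.array(c)*f).astype(int); y0=max(y-25,0)
    g=cv2.cvtColor(o[0][y0:y+26,x-25:x+26],cv2.COLOR_BGR2GRAY); g=cv2.resize(g,None,fx=4,fy=4,interpolation=cv2.INTER_CUBIC)
    h=cv2.HoughCircles(g,cv2.HOUGH_GRADIENT,1.5,20,param1=80,param2=20,minRadius=30,maxRadius=90)
    if h is not None: print(n,[(((c[0]+.5)/4-.5+x-25)/f,((c[1]+.5)/4-.5+y0)/f,c[2]/4) for c in h[0][:3]])
E
```

```text
steer [ 0.6656 -0.1824  0.268 ] [-0.1  0.2] [ 0.1 -0.2]
foot [0.5802 0.0017 0.1232] [ 0.3 -0.4] [-0.3  0.4]
bend [ 0.5919 -0.021   0.116 ] [ 1.3 -1.9] [-1.2  1.8]
deckRN [0.6298 0.0428 0.094 ] [ 1.  -1.4] [-0.9  1.3]
deckFN [ 0.6148 -0.0625  0.0664] [-2.1  2.8] [ 2.  -2.7]
deckRF [0.6995 0.0369 0.0829] [-0.1  0.2] [ 0.1 -0.2]
deckFF [ 0.6873 -0.0849  0.0886] [-1.   1.6] [ 1.  -1.5]
w1 [(np.float64(334.66796875), np.float32(16.699219), np.float32(15.225)), (np.float64(327.05078125), np.float32(23.144531), np.float32(15.5625)), (np.float64(328.80859375), np.float32(10.839844), np.float32(19.275))]
w2 [(np.float64(541.50390625), np.float64(177.44140625), np.float32(13.0125)), (np.float64(533.88671875), np.float64(179.19921875), np.float32(20.212502)), (np.float64(550.87890625), np.float64(182.71484375), np.float32(18.9375))]
```

The steerer top is at (0.666, −0.182, 0.268) and the scooter's heading is about −96.2°. That agrees with the foot and the deck edges. Next I'll go to the ring.

>>> jog_arm --pt "-0.5 0.5 0" --pt "-1 1 0" --pt "-1 1 0" --turn '[0, -0.052, -0.052]'

```text
clock: 2.75
tcp_pos: [0.5091, -0.0084, 0.4007]
ee_rot: [-3.142, -0.0, -0.111]
contact_force: [0.5, -0.6, 0.5]
width: 1.002
gripper_force: 0.0
```

>>> jog_arm --pt "-0.25 0.5 0" --pt "-0.5 1 -0.2" --pt "-0.5 1 -0.2" --turn '[0, 0, 0]'

```text
clock: 3.12
tcp_pos: [0.46, 0.0924, 0.3793]
ee_rot: [3.142, 0.002, -0.106]
contact_force: [-0.6, -1.1, 0.5]
width: 1.003
gripper_force: 0.0
```

>>> jog_arm --pt "0 0.5 -0.4" --pt "0 1 -0.8" --pt "0 1 -0.8" --pt "0 1 -0.8" --turn '[0, 0, 0, 0]'

```text
clock: 3.62
tcp_pos: [0.4627, 0.1902, 0.3003]
ee_rot: [3.141, -0.001, -0.109]
contact_force: [-0.8, 0.0, -0.6]
width: 1.0
gripper_force: 0.0
```

```bash
cat > ring.py <<'E'
from h import *
import sys
s=manip.state();p=np.array(s["tcp_pos"]);print("tcp",p.round(4),s["ee_rot"],s["clock"])
im,K,r,t=cam("wrist");cv2.imwrite("pics/"+sys.argv[1]+".png",im)
v=cv2.cvtColor(im,cv2.COLOR_BGR2HSV).astype(int)
out=[]
g=cv2.cvtColor(im,cv2.COLOR_BGR2GRAY)
for pt in [(0.456,0.298)]:
    uv=proj(K,r,t,[*pt,0.007])[0];print("exp",uv.round(1))
h=cv2.HoughCircles(cv2.medianBlur(g,3),cv2.HOUGH_GRADIENT,1.5,15,param1=100,param2=30,minRadius=12,maxRadius=70)
if h is not None:
    for c in h[0][:8]: print(c.round(1),onz(K,r,t,c[:2],.014).round(4),im[int(min(c[1],383)),int(min(c[0],511))])
E
python3 ring.py r1
```

```text
tcp [0.4627 0.1902 0.3003] [ 3.14124167e+00 -5.28108410e-04 -1.08808998e-01] 3.625
exp [164.8 168.1]
[360.8 156.8  57.6] [0.4452 0.0548 0.014 ] [84 82 80]
[392.2 162.8  52.6] [0.4335 0.0164 0.014 ] [84 83 80]
[344.2 152.2  54.3] [0.4529 0.0748 0.014 ] [56 59 62]
[447.8 153.8  54.2] [ 0.4374 -0.0511  0.014 ] [61 63 65]
[357.8 129.8  65.9] [0.4784 0.0577 0.014 ] [61 62 62]
[222.8 183.8  69.1] [0.4296 0.2274 0.014 ] [162 159 146]
[329.2 158.2  39.4] [0.4475 0.0933 0.014 ] [64 63 64]
[462.8 143.2  40.9] [ 0.4484 -0.0686  0.014 ] [58 61 61]
```

View pics/r1.png

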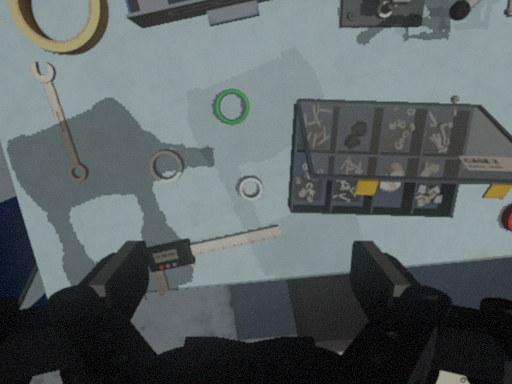

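The larger ring is at (167,166), the small one at (250,188) and the green one at (231,106); the caliper is clear below them. I'll move over the ring for the second view.

>>> jog_arm --pt "0 0.5 -0.4" --pt "-0.1 1 -1" --pt "-0.1 1 -1" --pt "-0.1 1 -1" --pt "-0.1 1 -1" --turn '[0, 0, 0, 0, 0]'

```text
clock: 4.3
tcp_pos: [0.4531, 0.2904, 0.2016]
ee_rot: [-3.141, -0.002, -0.11]
contact_force: [0.5, -0.0, -0.2]
width: 1.004
gripper_force: 0.0
```

```bash
python3 - <<'E'
from h import *
import pickle
s=manip.state();p=np.array(s["tcp_pos"]);print("tcp",p.round(4),s["clock"])
im,K,r,t=cam("wrist");pickle.dump((im,K,r,t),open("r2.pkl","wb"));cv2.imwrite("pics/r2.png",im)
print(proj(K,r,t,[0.456,0.298,0.007]))
cv2.imwrite("pics/r2c.png",im)
g=cv2.cvtColor(im,cv2.COLOR_BGR2GRAY)
u,v=proj(K,r,t,[0.456,0.298,0.007])[0].astype(int)
x0,y0=u-60,v-60
h=cv2.HoughCircles(cv2.GaussianBlur(g[y0:v+60,x0:u+60],(0,0),1),cv2.HOUGH_GRADIENT_ALT,1.5,5,param1=100,param2=.5,minRadius=12,maxRadius=45)
if h is not None:
  for c in h[0]: print((c[0]+x0,c[1]+y0,c[2]),onz(K,r,t,(c[0]+x0,c[1]+y0),.014),onz(K,r,t,(c[0]+x0,c[1]+y0),.0))
E
```

```text
tcp [0.4531 0.2904 0.2016] 4.3
[[241.73751201 167.78793619]]
(np.float64(244.0), np.float64(165.5), np.float32(19.867887)) [0.45929888 0.29533014 0.014     ] [0.45666417 0.29584704 0.        ]
```

View pics/r2c.png

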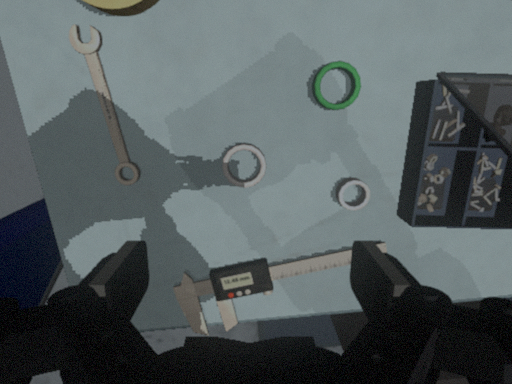

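The larger ring is centred at (244,166), which gives about (0.458, 0.2955). I'll descend and grip it.

>>> jog_arm --pt "0.05 0.05 -0.5" --pt "0.05 0.05 -1" --pt "0.05 0.05 -1" --pt "0.05 0.05 -1" --pt "0.05 0.05 -1" --turn '[0, 0, 0, 0, 0]'

```text
clock: 4.97
tcp_pos: [0.4579, 0.2966, 0.1022]
ee_rot: [-3.14, -0.003, -0.109]
contact_force: [0.3, -0.2, -0.4]
width: 0.999
gripper_force: 0.0
```

```bash
python3 - <<'E'
from h import *
import pickle
b=pickle.load(open("r2.pkl","rb"))
s=manip.state();print("tcp",np.round(s["tcp_pos"],4),s["clock"])
im,K,r,t=cam("wrist");pickle.dump((im,K,r,t),open("r3.pkl","wb"));cv2.imwrite("pics/r3.png",im)
u,v=proj(K,r,t,[0.458,0.2955,0.014])[0];print(u,v)
g=cv2.cvtColor(im,cv2.COLOR_BGR2GRAY);x0,y0=int(u)-70,int(v)-70
h=cv2.HoughCircles(cv2.GaussianBlur(g[y0:y0+140,x0:x0+140],(0,0),1),cv2.HOUGH_GRADIENT_ALT,1.5,5,param1=100,param2=.4,minRadius=15,maxRadius=60)
if h is not None:
  for c in h[0]:
    q=(c[0]+x0,c[1]+y0); print(q,c[2],onz(K,r,t,q,.014),tri([ray(*b[1:],(244,165.5)),ray(K,r,t,q)]))
E
```

```text
tcp [0.4579 0.2966 0.1022] 4.975
252.05114546000928 202.2586240828388
(np.float32(251.0), np.float32(198.0)) 30.896278 [0.46097307 0.29587712 0.014     ] [ 0.45613751  0.29613992 -0.00269222]
(np.float32(251.0), np.float32(198.0)) 22.046247 [0.46097307 0.29587712 0.014     ] [ 0.45613751  0.29613992 -0.00269222]
```

>>> jog_arm --pt "0.01 0 -0.4" --pt "0.01 0 -0.7" --pt "0.01 0 -0.81" --pt "0.01 0 -0.81" --pt "0.01 0 -0.81" --turn '[0, 0, 0, 0, 0]'

```text
clock: 5.65
tcp_pos: [0.4584, 0.2966, 0.0202]
ee_rot: [-3.141, -0.001, -0.108]
contact_force: [-0.6, -0.3, 0.4]
width: 1.002
gripper_force: 0.0
```

>>> jog_arm --pt "0 0 0" --pt "0 0 0" --pt "0 0 0" --pt "0 0 0" --pt "0 0 0" --pt "0 0 0" --turn '[0, 0, 0, 0, 0, 0]' --gripper 30 --grip_force 30

```text
clock: 6.4
tcp_pos: [0.4579, 0.2964, 0.0196]
ee_rot: [-3.141, -0.001, -0.109]
contact_force: [-1.7, 0.1, 11.8]
width: 0.476
gripper_force: 28.8
```

```bash
python3 - <<'E'
from h import *
s=manip.state();print(np.round(s["tcp_pos"],4),s["width"],s["width"]*85.4,s["gripper_force"],s["contact_force"],s["clock"])
E
```

```text
[0.4579 0.2964 0.0196] 0.4763030322556675 40.67627895463401 28.80962412804365 [-1.66219322  0.14602393 11.78186848] 6.4
```

The gripper opening shows the ring is held, but the fingertips are pressing on the bench. I'll regrip about 4 mm higher so the tips clear the headset.

>>> jog_arm --pt "0 0 0" --pt "0 0 0" --pt "0 0 0.05" --pt "0 0 0.05" --turn '[0, 0, 0, 0]' --gripper 60

```text
clock: 6.9
tcp_pos: [0.458, 0.2964, 0.0244]
ee_rot: [-3.141, -0.001, -0.108]
contact_force: [-0.5, 0.1, 0.8]
width: 0.702
gripper_force: 0.0
```

>>> jog_arm --pt "0 0 0" --pt "0 0 0" --pt "0 0 0" --pt "0 0 0" --pt "0 0 0" --turn '[0, 0, 0, 0, 0]' --gripper 30 --grip_force 30

```text
clock: 7.52
tcp_pos: [0.4578, 0.2963, 0.0243]
ee_rot: [-3.141, -0.0, -0.108]
contact_force: [-1.8, -0.8, 9.5]
width: 0.471
gripper_force: 29.0
```

>>> jog_arm --pt "0 0 0.4" --pt "0 0 1" --pt "0 0 1" --pt "0 0 1" --turn '[0, 0, 0, 0]'

```text
clock: 8.02
tcp_pos: [0.4576, 0.2962, 0.1238]
ee_rot: [-3.142, -0.0, -0.108]
contact_force: [-0.1, 0.3, 0.8]
width: 0.468
gripper_force: 30.6
```

```bash
python3 - <<'E'
from h import *
s=manip.state();p=np.array(s["tcp_pos"]);print(p.round(4),s["width"]*85.4,s["gripper_force"],s["contact_force"],s["clock"])
im,K,r,t=cam("wrist")
print(proj(K,r,t,[p+[0,0,-.010],p+[0.021,0,-.01],p+[-.021,0,-.01]]))
u,v=proj(K,r,t,p+[0,0,-.01])[0]
c=im[max(int(v)-75,0):int(v)+75,int(u)-100:int(u)+100];cv2.imwrite("pics/g1.png",cv2.resize(c,None,fx=4,fy=4,interpolation=cv2.INTER_CUBIC)); print(c.shape,int(u)-100,max(int(v)-75,0))
E
```

```text
[0.4576 0.2962 0.1238] 40.00470907078303 30.622430853545666 [-0.08780009  0.27729769  0.75203145] 8.025
[[250.5546872  255.38745919]
 [245.20498069 209.63427636]
 [255.52148682 297.8658438 ]]
(150, 200, 3) 150 180
```

View pics/g1.png

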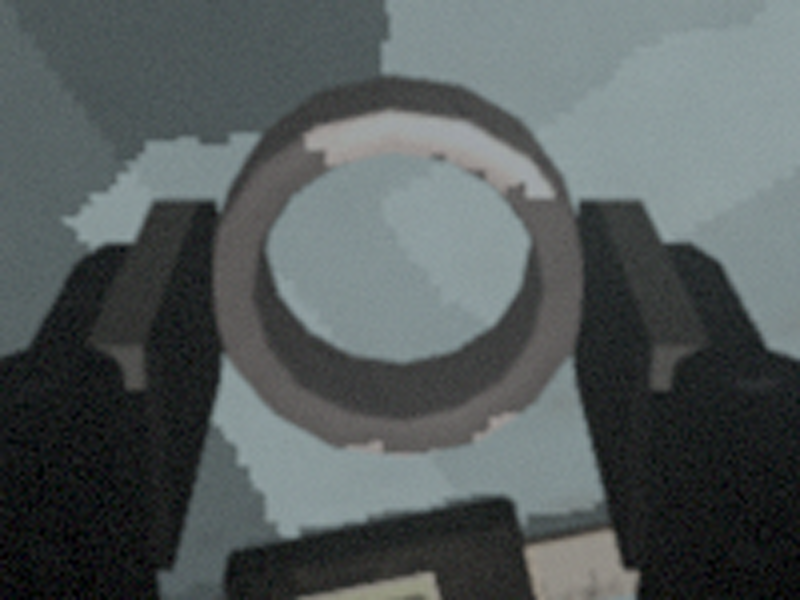

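The ring is held square in the fingers, about 1.3 mm ahead of the TCP along tool x, with its underside 24 mm below the TCP. I'll carry it over the steerer and hover.

>>> jog_arm --pt "0 -0.2 0.5" --pt "0.2 -0.8 1" --pt "0.2 -0.8 1" --turn '[0, 0, 0]'

```text
clock: 8.45
tcp_pos: [0.4787, 0.2146, 0.2249]
ee_rot: [-3.141, -0.001, -0.11]
contact_force: [-0.1, 0.8, -0.3]
width: 0.469
gripper_force: 30.7
```

>>> jog_arm --pt "0.2 -0.5 0.44" --pt "0.4 -1 0.88" --pt "0.4 -1 0.88" --turn '[0, 0, 0]'

```text
clock: 8.82
tcp_pos: [0.5191, 0.1144, 0.3127]
ee_rot: [-3.142, -0.001, -0.111]
contact_force: [0.3, 0.6, -0.4]
width: 0.467
gripper_force: 30.7
```

>>> jog_arm --pt "0.25 -0.5 0" --pt "0.5 -1 0" --pt "0.5 -1 0" --turn '[0, 0, 0]'

```text
clock: 9.2
tcp_pos: [0.5684, 0.0141, 0.3095]
ee_rot: [3.141, 0.003, -0.111]
contact_force: [-0.6, 0.3, -0.9]
width: 0.474
gripper_force: 30.7
```

>>> jog_arm --pt "0.25 -0.5 0" --pt "0.5 -1 0" --pt "0.5 -1 0" --turn '[0, 0, 0]'

```text
clock: 9.57
tcp_pos: [0.6183, -0.0853, 0.3095]
ee_rot: [-3.141, 0.003, -0.111]
contact_force: [0.3, 0.1, -0.2]
width: 0.472
gripper_force: 30.7
```

>>> jog_arm --pt "0.25 -0.5 0" --pt "0.47 -0.99 0" --pt "0.47 -0.99 0" --pt "0.47 -0.99 0" --pt "0.47 -0.99 0" --turn '[0, 0, 0, 0, 0]'

```text
clock: 10.2
tcp_pos: [0.6644, -0.1808, 0.3117]
ee_rot: [-3.141, 0.001, -0.107]
contact_force: [0.1, -0.1, -0.7]
width: 0.466
gripper_force: 30.7
```

```bash
python3 - <<'E'
from h import *
import pickle
s=manip.state();p=np.array(s["tcp_pos"]);print(p.round(4),s["width"]*85.4,s["contact_force"],s["clock"])
im,K,r,t=cam("wrist");pickle.dump((im,K,r,t),open("s1.pkl","wb"))
print(proj(K,r,t,[[.6656,-.1824,.2665]]),proj(K,r,t,p+[0.0013,0,-.01]))
u,v=proj(K,r,t,p+[0,0,-.01])[0];print(u,v)
c=im[max(int(v)-75,0):int(v)+75,int(u)-100:int(u)+100];cv2.imwrite("pics/s1.png",cv2.resize(c,None,fx=4,fy=4,interpolation=cv2.INTER_CUBIC))
E
```

```text
[ 0.6644 -0.1808  0.3117] 39.80409282056492 [ 0.13474244 -0.12159216 -0.74065278] 10.2
[[253.10524752 223.46781423]] [[250.22077392 252.62522364]]
250.53568352642375 255.3583044926195
```

View pics/s1.png

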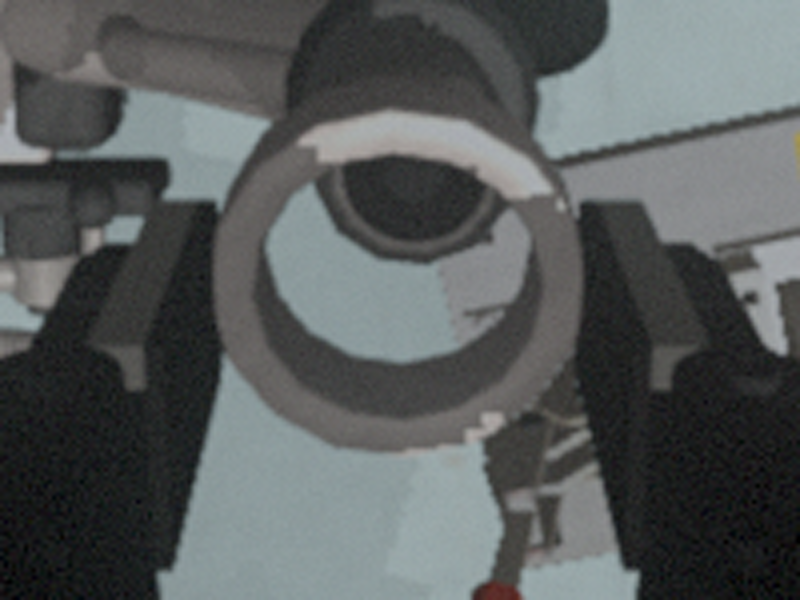

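Through the ring I can see the tube's rim: left edge 317, right edge about 505, bottom edge 260 in crop pixels, which is u≈252.8, v≈245 in the image. I'll compare that with the prediction.

```bash
python3 - <<'E'
from h import *
import pickle
im,K,r,t=pickle.load(open("s1.pkl","rb"))
x=np.array([-.108,-.994,0]);L=np.radians(8);y0=np.array([.994,-.108,0]);y=y0*np.cos(L)-np.array([0,0,1])*np.sin(L);z=np.array([0,0,np.cos(L)])+y0*np.sin(L)
T=np.array([.6656,-.1824,.2665]);a=np.linspace(0,6.283,60)[:,None]
for R,d in((.0143,-.003),(.0113,0)):
    q=proj(K,r,t,T+z*d+R*(np.cos(a)*x+np.sin(a)*y));q=(q-[150,180])*4+1.5;print(q.min(0),q.max(0))
p=np.array([.6644,-.1808,.3117])+.0013*y0
for R,d in((.021,-.010),(.0155,-.010),(.0155,-.024)):
    q=(proj(K,r,t,p+[0,0,d]+R*(np.cos(a)*x+np.sin(a)*y0))-[150,180])*4+1.5;print("ring",q.min(0),q.max(0))
E
```

```text
[308.26577994  66.01379056] [519.17476482 272.84145745]
[329.26705022  91.69005928] [498.67698804 257.74779556]
ring [209.79272403 107.24878423] [598.15638486 463.59577466]
ring [260.73503517 157.04748915] [547.30913524 419.89652626]
ring [272.4145322  115.23600551] [534.69827424 358.43879623]
```

>>> jog_arm --pt "0 0 -0.1" --pt "0 0 -0.16" --pt "0 0 -0.16" --pt "0 0 -0.16" --turn '[0, 0, 0, 0]'

```text
clock: 10.75
tcp_pos: [0.6648, -0.1827, 0.2961]
ee_rot: [-3.142, -0.0, -0.108]
contact_force: [0.5, -0.2, 0.0]
width: 0.467
gripper_force: 30.7
```

>>> jog_arm --pt "0 0 -0.04" --pt "0 0 -0.08" --pt "0 0 -0.1" --pt "0 0 -0.12" --pt "0 0 -0.12" --turn '[0, 0, 0, 0, 0]'

```text
clock: 11.38
tcp_pos: [0.6647, -0.1827, 0.2838]
ee_rot: [-3.142, 0.0, -0.108]
contact_force: [0.0, 0.8, -0.3]
width: 0.466
gripper_force: 30.7
```

>>> jog_arm --pt "-0.05 0.005 -0.02" --pt "-0.1 0.01 -0.03" --pt "-0.15 0.015 -0.03" --pt "-0.2 0.02 -0.03" --pt "-0.25 0.027 -0.03" --pt "-0.3 0.032 -0.03" --pt "-0.3 0.032 -0.03" --turn '[0, 0, 0, 0, 0, 0, 0]'

```text
clock: 12.25
tcp_pos: [0.6344, -0.1794, 0.281]
ee_rot: [-3.142, 0.0, -0.108]
contact_force: [0.7, -0.7, 0.3]
width: 0.465
gripper_force: 30.9
```

```bash
python3 - <<'E'
from h import *
s=manip.state();p=np.array(s["tcp_pos"]);print(p.round(4),s["contact_force"],s["moment"],s["clock"])
im,K,r,t=cam("wrist")
c=im[150:330,150:350];cv2.imwrite("pics/s2.png",cv2.resize(c,None,fx=3,fy=3,interpolation=cv2.INTER_CUBIC))
E
```

```text
[ 0.6344 -0.1794  0.281 ] [ 0.6587094  -0.71801484  0.29029984] [-0.01440014  0.06017013 -0.01454084] 12.25
```

View pics/s2.png

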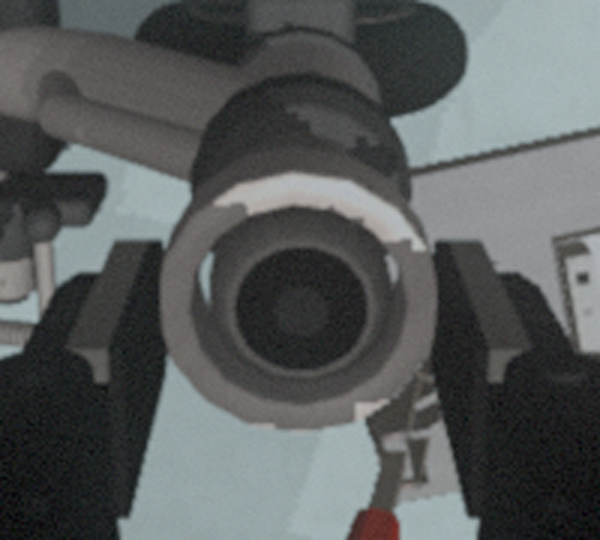

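The tube is clearly inside the ring bore and followed it towards plumb, with the rim concentric near (300,310) in the crop. Picture budget used up (I viewed 11, one over the limit), so from here I'll go by numbers only. Next I'll slide the ring down.

>>> jog_arm --pt "0 0 -0.06" --pt "0 0 -0.12" --pt "0 0 -0.18" --pt "0 0 -0.24" --pt "0 0 -0.3" --pt "0 0 -0.33" --pt "0 0 -0.33" --turn '[0, 0, 0, 0, 0, 0, 0]'

```text
clock: 13.18
tcp_pos: [0.6347, -0.1795, 0.2477]
ee_rot: [-3.141, 0.0, -0.108]
contact_force: [0.0, -1.4, -1.4]
width: 0.468
gripper_force: 30.8
```

>>> jog_arm --pt "0 0 -0.015" --pt "0 0 -0.03" --pt "0 0 -0.03" --turn '[0, 0, 0]'

```text
clock: 13.55
tcp_pos: [0.6347, -0.1795, 0.2449]
ee_rot: [-3.142, 0.0, -0.108]
contact_force: [0.4, -0.1, -0.3]
width: 0.467
gripper_force: 30.8
```

>>> jog_arm --pt "0 0 -0.01" --pt "0 0 -0.015" --pt "0 0 -0.015" --turn '[0, 0, 0]'

```text
clock: 13.92
tcp_pos: [0.6353, -0.1796, 0.2443]
ee_rot: [3.141, -0.002, -0.108]
contact_force: [0.1, -0.4, 7.1]
width: 0.467
gripper_force: 31.5
```

Seated, with a 7 N reaction. I'll release it and rise.

>>> jog_arm --pt "0 0 0" --pt "0 0 0" --pt "0 0 0" --pt "0 0 0" --pt "0 0 0" --turn '[0, 0, 0, 0, 0]' --gripper 65

```text
clock: 14.55
tcp_pos: [0.6348, -0.1795, 0.2434]
ee_rot: [-3.142, 0.0, -0.108]
contact_force: [-0.3, 0.2, 0.8]
width: 0.762
gripper_force: 0.0
```

>>> jog_arm --pt "0 0 0.3" --pt "0 0 0.7" --pt "0 0 1" --pt "0 0 1" --pt "0 0 1" --turn '[0, 0, 0, 0, 0]'

```text
clock: 15.18
tcp_pos: [0.6345, -0.1794, 0.3428]
ee_rot: [-3.141, 0.001, -0.108]
contact_force: [-0.3, 0.0, -0.3]
width: 0.761
gripper_force: 0.0
```

```bash
python3 - <<'E'
from h import *
import pickle
s=manip.state();p=np.array(s["tcp_pos"]);print(p.round(4),s["clock"])
o=cam("wrist");pickle.dump(o,open("k1.pkl","wb"));im,K,r,t=o
cv2.imwrite("pics/k1.png",im)
O=np.array([.6412,-.0872,.02]);x=np.array([-.108,-.994,0]);y0=np.array([.994,-.108,0])
def P(v,L):
    L=np.radians(L);return O+v[0]*x+v[1]*(y0*np.cos(L)-np.array([0,0,np.sin(L)]))+v[2]*(y0*np.sin(L)+np.array([0,0,np.cos(L)]))
g=cv2.cvtColor(im,cv2.COLOR_BGR2GRAY)
for L in(8,-6):
    q=proj(K,r,t,[P((.092,0,.248),L),P((.092,0,.214),L)]);print(L,q.round(1))
h=cv2.HoughCircles(cv2.GaussianBlur(g,(0,0),1),cv2.HOUGH_GRADIENT_ALT,1.5,3,param1=80,param2=.5,minRadius=8,maxRadius=50)
print(None if h is None else h[0])
E
```

```text
[ 0.6345 -0.1794  0.3428] 15.175
8 [[249.5 157.8]
 [249.5 156.4]]
-6 [[249.4 250.8]
 [249.4 226.5]]
[[265.5       231.         40.628143 ]
 [372.        240.         39.901474 ]
 [316.5       282.         35.779423 ]
 [249.        228.         30.37037  ]
 [256.5       225.         31.380442 ]
 [454.5       165.         26.654554 ]
 [319.5       291.         43.46164  ]
 [303.        219.         31.748392 ]
 [267.        219.         43.328682 ]
 [354.        214.5        33.849934 ]
 [372.        225.         25.868952 ]
 [372.        214.5        35.212696 ]
 [304.5        52.5        25.1118   ]
 [115.5       184.5        43.478626 ]
 [148.5       165.         34.573334 ]
 [375.        247.5        36.458347 ]
 [457.5       172.5        24.826527 ]
 [ 79.5       165.         31.764116 ]
 [364.5       229.5        27.527365 ]
 [307.5       271.5        20.690096 ]
 [364.5       199.5        23.787577 ]
 [361.5       240.         39.27342  ]
 [306.        304.5        26.15582  ]
 [292.5       285.         44.041737 ]
 [249.        247.5        16.316828 ]
 [ 60.        289.5      
[... 5047 characters left out ...]
 99.        270.         12.13186  ]
 [333.        268.5        16.269857 ]
 [  1.5       250.5        13.491457 ]
 [379.5       210.         12.107283 ]
 [403.5       372.         16.848413 ]
 [115.5       259.5        14.113754 ]
 [108.        261.         14.713196 ]
 [405.        367.5        14.426337 ]
 [ 31.5       277.5        12.07629  ]
 [ 94.5       372.         15.804901 ]
 [162.        246.         13.147589 ]
 [253.5       162.         13.18545  ]
 [426.        156.         14.194194 ]
 [220.5       180.         12.542614 ]
 [195.        150.         12.049244 ]
 [460.5       154.5        11.748389 ]
 [426.        172.5        12.658791 ]
 [ 42.        112.5        10.7636175]]
```

The circles at (249,248) and (249,228) match the −6° prediction for the tube and ring. So the ring stayed on, but the scooter tipped over to its right. I'll grip the tube there and take it back to the left side first, so that the foot has room to swing.

>>> jog_arm --pt "-0.29 0.04 0" --pt "-0.29 0.04 -0.2" --pt "-0.29 0.04 -0.5" --pt "-0.29 0.04 -0.81" --pt "-0.29 0.04 -0.81" --turn '[0, 0, 0, 0, 0]'

```text
clock: 15.85
tcp_pos: [0.6042, -0.1749, 0.2596]
ee_rot: [-3.14, 0.006, -0.108]
contact_force: [0.1, -0.7, -0.4]
width: 0.767
gripper_force: 0.0
```

>>> jog_arm --pt "0 0 0" --pt "0 0 0" --pt "0 0 0" --pt "0 0 0" --pt "0 0 0" --pt "0 0 0" --turn '[0, 0, 0, 0, 0, 0]' --gripper 20 --grip_force 30

```text
clock: 16.6
tcp_pos: [0.6062, -0.1768, 0.2641]
ee_rot: [3.139, -0.002, -0.109]
contact_force: [-2.1, -7.8, 4.4]
width: 0.315
gripper_force: 30.3
```

>>> jog_arm --pt "0.07 -0.008 0.01" --pt "0.14 -0.015 0.01" --pt "0.21 -0.023 0.015" --pt "0.28 -0.03 0.015" --pt "0.35 -0.038 0.01" --pt "0.42 -0.046 0.01" --pt "0.48 -0.052 0" --pt "0.53 -0.057 0" --pt "0.53 -0.057 0" --turn '[0, 0, 0, 0, 0, 0, 0, 0, 0]'

```text
clock: 17.73
tcp_pos: [0.6592, -0.1824, 0.2635]
ee_rot: [3.14, -0.001, -0.109]
contact_force: [-2.1, -7.0, 0.1]
width: 0.319
gripper_force: 30.1
```

>>> jog_arm --pt "0 0 0" --pt "0 0 0" --pt "0 0 0" --pt "0 0 0" --turn '[0, 0, 0, 0]' --gripper 65

```text
clock: 18.23
tcp_pos: [0.6588, -0.1811, 0.2626]
ee_rot: [-3.142, -0.0, -0.108]
contact_force: [-0.6, 0.7, 0.2]
width: 0.765
gripper_force: 0.0
```

>>> jog_arm --pt "0 0 0.3" --pt "0 0 0.7" --pt "0 0 0.8" --pt "0 0 0.8" --turn '[0, 0, 0, 0]'

```text
clock: 18.73
tcp_pos: [0.6589, -0.1812, 0.3428]
ee_rot: [3.141, -0.001, -0.108]
contact_force: [-0.7, 1.6, 0.0]
width: 0.762
gripper_force: 0.0
```

```bash
python3 - <<'E'
from h import *
import pickle
s=manip.state();p=np.array(s["tcp_pos"]);print(p.round(4),s["clock"])
o=cam("wrist");pickle.dump(o,open("k2.pkl","wb"));im,K,r,t=o
O=np.array([.6412,-.0872,.02]);x=np.array([-.108,-.994,0]);y0=np.array([.994,-.108,0])
def P(v,L):
    L=np.radians(L);return O+v[0]*x+v[1]*(y0*np.cos(L)-np.array([0,0,np.sin(L)]))+v[2]*(y0*np.sin(L)+np.array([0,0,np.cos(L)]))
g=cv2.GaussianBlur(cv2.cvtColor(im,cv2.COLOR_BGR2GRAY),(0,0),1.2)
for L in(8,-6): print(L,proj(K,r,t,[P((.092,0,.248),L),P((.092,0,.214),L)]).round(1).tolist())
h=cv2.HoughCircles(g,cv2.HOUGH_GRADIENT,1.5,4,param1=120,param2=35,minRadius=12,maxRadius=45)
for c in ([] if h is None else h[0]):
    if abs(c[0]-250)<25: print(c.round(1))
E
```

```text
[ 0.6589 -0.1812  0.3428] 18.725
8 [[250.8, 197.0], [250.5, 190.3]]
-6 [[250.6, 284.9], [250.4, 257.0]]
[251.2 195.8  15. ]
[248.2 191.2  25.6]
[255.8 192.8  20.4]
[258.8 195.8  22.6]
[255.8 203.2  22.6]
[246.8 203.2  22.2]
[258.8 186.8  27.2]
[243.8 195.8  18.8]
[245.2 185.2  22.2]
```

The scooter leans left again: the tube is at (251,196), against a prediction of (250.8,197.0), so the model is good to about 1 mm. Now I'll close the fingers and go above the kickstand's push point.

>>> jog_arm --pt "-0.3 0.5 0" --pt "-0.58 1 0" --pt "-0.58 1 0" --pt "-0.58 1 0" --turn '[0, 0, 0, 0]' --gripper 0 --grip_force 20

```text
clock: 19.27
tcp_pos: [0.6007, -0.0813, 0.3417]
ee_rot: [3.141, 0.001, -0.108]
contact_force: [-0.2, -0.3, 0.7]
width: 0.002
gripper_force: 0.0
```

>>> jog_arm --pt "0 0.5 -0.2" --pt "0 0.63 -0.6" --pt "0 0.63 -0.95" --pt "0 0.63 -0.95" --turn '[0, 0, 0, 0]'

```text
clock: 19.77
tcp_pos: [0.5998, -0.0189, 0.2447]
ee_rot: [3.142, 0.005, -0.109]
contact_force: [0.5, -0.4, -0.1]
width: -0.002
gripper_force: 0.0
```

>>> jog_arm --pt "0 0 -0.5" --pt "0 0 -0.9" --pt "0 0 -0.96" --pt "0 0 -0.96" --pt "0 0 -0.96" --turn '[0, 0, 0, 0, 0]'

```text
clock: 20.4
tcp_pos: [0.602, -0.0185, 0.1535]
ee_rot: [3.142, -0.003, -0.109]
contact_force: [-0.2, 0.0, 0.2]
width: -0.0
gripper_force: 0.0
```

```bash
python3 - <<'E'
from h import *
s=manip.state();print(np.round(s["tcp_pos"],4),s["width"],s["contact_force"],s["clock"])
E
```

```text
[ 0.602  -0.0185  0.1535] -0.0004205577023071345 [-0.19050714  0.03665959  0.19713518] 20.4
```

>>> jog_arm --pt "-0.02 0 -0.1" --pt "-0.03 0 -0.17" --pt "-0.036 0 -0.25" --pt "-0.04 0.02 -0.3" --pt "-0.045 0.035 -0.34" --pt "-0.05 0.046 -0.38" --pt "-0.05 0.046 -0.38" --turn '[0, 0, 0, 0, 0, 0, 0]'

```text
clock: 21.28
tcp_pos: [0.5957, -0.0135, 0.1132]
ee_rot: [-3.141, 0.0, -0.108]
contact_force: [-0.2, -0.0, 0.3]
width: -0.001
gripper_force: 0.3
```

>>> jog_arm --pt "-0.005 -0.01 -0.03" --pt "-0.01 -0.02 -0.06" --pt "-0.015 -0.03 -0.09" --pt "-0.02 -0.035 -0.125" --pt "-0.02 -0.035 -0.125" --turn '[0, 0, 0, 0, 0]'

```text
clock: 21.9
tcp_pos: [0.5935, -0.0172, 0.1006]
ee_rot: [3.142, 0.001, -0.108]
contact_force: [0.7, -0.1, 0.5]
width: -0.003
gripper_force: 0.1
```

>>> jog_arm --pt "-0.006 -0.018 -0.03" --pt "-0.012 -0.036 -0.06" --pt "-0.017 -0.05 -0.085" --pt "-0.022 -0.066 -0.11" --pt "-0.03 -0.096 -0.14" --pt "-0.038 -0.127 -0.17" --pt "-0.046 -0.16 -0.196" --pt "-0.053 -0.197 -0.22" --pt "-0.053 -0.197 -0.22" --turn '[0, 0, 0, 0, 0, 0, 0, 0, 0]'

```text
clock: 23.02
tcp_pos: [0.5883, -0.0365, 0.079]
ee_rot: [-3.141, 0.0, -0.109]
contact_force: [0.5, 7.2, 4.4]
width: 0.0
gripper_force: 0.0
```

```bash
python3 - <<'E'
from h import *
import pickle
s=manip.state();print(np.round(s["tcp_pos"],4),s["contact_force"],s["clock"])
o=cam("wrist");pickle.dump(o,open("k3.pkl","wb"));im,K,r,t=o
O=np.array([.6412,-.0872,.02]);x=np.array([-.108,-.994,0]);y0=np.array([.994,-.108,0])
def P(v,L):
    L=np.radians(L);return O+v[0]*x+v[1]*(y0*np.cos(L)-np.array([0,0,np.sin(L)]))+v[2]*(y0*np.sin(L)+np.array([0,0,np.cos(L)]))
for a in(-8,30,65,100):
    A=np.radians(a);q=proj(K,r,t,[P((-.004-R*np.cos(A),-.066-l,.075-R*np.sin(A)),8) for R,l in((0.02,0),(.05,0),(.081,.018))]);print(a,q.round().tolist(),[im[int(v),int(u)].tolist() if 0<=u<512 and 0<=v<384 else None for u,v in q])
E
```

```text
[ 0.5883 -0.0365  0.079 ] [0.49155082 7.23094578 4.35260187] 23.025
-8 [[315.0, 297.0], [223.0, 303.0], [122.0, 365.0]] [[46, 47, 45], [34, 34, 30], [27, 21, 19]]
30 [[315.0, 281.0], [244.0, 267.0], [186.0, 293.0]] [[98, 96, 85], [99, 101, 101], [48, 48, 41]]
65 [[334.0, 273.0], [293.0, 252.0], [262.0, 268.0]] [[80, 80, 71], [205, 203, 189], [44, 42, 40]]
100 [[364.0, 272.0], [354.0, 249.0], [346.0, 264.0]] [[74, 72, 74], [77, 78, 80], [56, 56, 55]]
```

There is an unexpected 8 N contact. I'll back off to the rear, rise, and check the scooter's lean and the leg.

>>> jog_arm --pt "0 0.15 0" --pt "0.01 0.3 0.1" --pt "0.01 0.35 0.6" --pt "0.01 0.35 1" --pt "0.01 0.35 1" --turn '[0, 0, 0, 0, 0]'

```text
clock: 23.7
tcp_pos: [0.5911, -0.0009, 0.1826]
ee_rot: [-3.142, -0.006, -0.107]
contact_force: [0.0, -0.6, -0.1]
width: 0.003
gripper_force: 0.0
```

>>> jog_arm --pt "0 -0.3 0.5" --pt "0 -0.6 1" --pt "0 -0.8 1" --pt "0 -0.8 1" --turn '[0, 0, 0, 0]'

```text
clock: 24.2
tcp_pos: [0.5891, -0.0823, 0.2782]
ee_rot: [-3.142, 0.001, -0.11]
contact_force: [0.6, 1.2, -1.1]
width: -0.002
gripper_force: 0.0
```

>>> jog_arm --pt "0 -0.3 0.5" --pt "0 -0.3 0.8" --pt "0 -0.3 0.8" --pt "0 -0.3 0.8" --turn '[0, 0, 0, 0]'

```text
clock: 24.7
tcp_pos: [0.589, -0.1108, 0.3571]
ee_rot: [-3.141, 0.003, -0.108]
contact_force: [-0.7, -0.8, 0.5]
width: -0.001
gripper_force: 0.0
```

```bash
python3 - <<'E'
from h import *
import pickle
s=manip.state();print(np.round(s["tcp_pos"],4),s["contact_force"],s["clock"])
o=cam("wrist");pickle.dump(o,open("k4.pkl","wb"));im,K,r,t=o
for n in("top","scene"): pickle.dump(cam(n),open(n+"4.pkl","wb"))
cv2.imwrite("pics/k4.png",im)
O=np.array([.6412,-.0872,.02]);x=np.array([-.108,-.994,0]);y0=np.array([.994,-.108,0])
def P(v,L):
    L=np.radians(L);return O+v[0]*x+v[1]*(y0*np.cos(L)-np.array([0,0,np.sin(L)]))+v[2]*(y0*np.sin(L)+np.array([0,0,np.cos(L)]))
for L in(8,-6): print(L,proj(K,r,t,[P((.092,0,.248),L),P((.092,0,.214),L)]).round(1).tolist())
h=cv2.HoughCircles(cv2.GaussianBlur(cv2.cvtColor(im,cv2.COLOR_BGR2GRAY),(0,0),1.2),cv2.HOUGH_GRADIENT,1.5,4,param1=120,param2=30,minRadius=9,maxRadius=40)
u=proj(K,r,t,P((.092,0,.248),1))[0][0]
for c in ([] if h is None else h[0]):
    if abs(c[0]-u)<20: print(c.round(1))
for L in(8,-6):
  for a in(-8,30,100):
    A=np.radians(a);q=proj(K,r,t,[P((-.004-R*np.cos(A),-.066-l,.075-R*np.sin(A)),L) for R,l in((0.03,0),(.045,0),(.055,0),(.068,.009),(.081,.018))]);print(L,a,q.round().astype(int).tolist(),[int(im[int(v),int(u)].mean()) if 0<=u<512 and 0<=v<384 else None for u,v in q])
E
```

```text
[ 0.589  -0.1108  0.3571] [-0.69330982 -0.83874536  0.53204676] 24.7
8 [[355.0, 67.0], [339.9, 78.4]]
-6 [[347.7, 166.1], [335.2, 152.5]]
[339.8  77.2  30.9]
[339.8  87.8  37.5]
[336.8  84.8  34.2]
[348.8  77.2  29.2]
[344.2  69.8  27.6]
[354.8  65.2  17.1]
[336.8  72.8  27.6]
[350.2 245.2  37.5]
[332.2  75.8  22.7]
[354.8 186.8  22.7]
[354.8 195.8  22.7]
[332.2 204.8  17.4]
[345.8 230.2  15.9]
[348.8 239.2  20.6]
[350.2 231.8  19.2]
8 -8 [[194, 163], [180, 163], [171, 163], [159, 172], [148, 180]] [178, 175, 176, 176, 176]
8 30 [[200, 162], [190, 162], [183, 162], [175, 169], [168, 176]] [165, 178, 178, 176, 176]
8 100 [[227, 162], [230, 161], [232, 161], [234, 168], [236, 173]] [141, 88, 95, 122, 181]
-6 -8 [[197, 177], [184, 178], [175, 178], [164, 186], [154, 193]] [163, 179, 175, 177, 175]
-6 30 [[202, 172], [192, 170], [186, 169], [179, 174], [172, 179]] [166, 176, 178, 175, 176]
-6 100 [[228, 168], [230, 165], [232, 163], [234, 167], [236, 170]] [130, 108, 103, 151, 170]
```

The scooter still leans left with the ring seated, at (340,77). The folded-leg area now shows bare bench, so the leg has swung. I'll check that it is fully down.

```bash
python3 - <<'E'
from h import *
import pickle
im,K,r,t=pickle.load(open("k4.pkl","rb"));g=cv2.cvtColor(im,cv2.COLOR_BGR2GRAY)
for v in range(146,186,3): print(v,' '.join('%3d'%g[v,u] for u in range(196,256,3)))
O=np.array([.6412,-.0872,.02]);x=np.array([-.108,-.994,0]);y0=np.array([.994,-.108,0])
def P(v,L=8):
    L=np.radians(L);return O+v[0]*x+v[1]*(y0*np.cos(L)-np.array([0,0,np.sin(L)]))+v[2]*(y0*np.sin(L)+np.array([0,0,np.cos(L)]))
for a in(60,75,90,100):
    A=np.radians(a);print(a,proj(K,r,t,[P((-.004-R*np.cos(A),-.066-l,.075-R*np.sin(A))) for R,l in((0.,0),(.058,0),(.081,.018))]).round().tolist())
E
```

```text
146 118 102  75  79  81  86  79  78  87  83  90  61  74  81  77  91  83 131 166 166
149 121 104  99 130 120  58  70  81  91  87  85  76 107 164 149 137 142 166 170 166
152 123 103 105 102 104  62  81  86  96  91  81  70 123 173 156 166 178 180 178 174
155 119 106 108 103 105  75  78  86  93  92  82  69 107 171 149 168 176 179 179 175
158 173 146 145 125 104 106  95 104 110 116 114 104 109 174 151 179 179 176 179 176
161 172 167 166 147 110 104 107 141 162 178 143  89 103 171 151 179 178 178 178 177
164 175 166 166 165 156 115 112 146 171 171 144  92 101 173 150 175 175 180 179 179
167 166 164 167 167 164 171 111 153 172 168 145 124 106 174 147 166 180 180 181 179
170 164 166 167 165 166 173 162 107 120 120 107 131 103 178 110 161 177 179 182 182
173 164 164 164 163 165 170 175 157 157 157 110  93  92 182 107 100 178 180 180 181
176 165 166 164 163 166 170 176 178 176 178 134  89  97 180  95 137 179 178 178 179
179 167 167 164 163 163 167 176 179 174 177 174 125 125 184 145 177 180 179 179 178
182 168 166 166 163 163 172 177 175 176 178 178 179 165 180 164 178 178 180 179 178
185 163 167 165 166 167 177 176 176 175 178 180 180 178 179 176 177 179 180 179 181
60 [[221.0, 163.0], [201.0, 161.0], [195.0, 174.0]]
75 [[221.0, 163.0], [213.0, 161.0], [210.0, 174.0]]
90 [[221.0, 163.0], [224.0, 161.0], [226.0, 173.0]]
100 [[221.0, 163.0], [232.0, 161.0], [236.0, 173.0]]
```

The foot shows as a dark blob centred near (235,174). The prediction for fully down is (236,173), so the kickstand is down. Next I'll go to the steerer top, grip it and bring it to plumb.

>>> jog_arm --pt "0.4 -0.4 0" --pt "0.76 -0.73 0" --pt "0.76 -0.73 0" --pt "0.76 -0.73 0" --pt "0.76 -0.73 0" --turn '[0, 0, 0, 0, 0]' --gripper 65

```text
clock: 25.48
tcp_pos: [0.6649, -0.184, 0.3591]
ee_rot: [-3.141, 0.0, -0.108]
contact_force: [-0.3, -0.5, 0.6]
width: 0.763
gripper_force: 0.0
```

```bash
python3 - <<'E'
from h import *
s=manip.state();print(np.round(s["tcp_pos"],4),s["width"],s["clock"])
im,K,r,t=cam("wrist")
print(proj(K,r,t,[[.6656,-.1824,.2665],[.661,-.182,.233]]))
h=cv2.HoughCircles(cv2.GaussianBlur(cv2.cvtColor(im,cv2.COLOR_BGR2GRAY),(0,0),1.2),cv2.HOUGH_GRADIENT,1.5,4,param1=120,param2=35,minRadius=10,maxRadius=40)
for c in h[0]:
    if abs(c[0]-250)<25: print(c.round(1),onz(K,r,t,c[:2],.2665).round(4))
E
```

```text
[ 0.6649 -0.184   0.3591] 0.7631215047926994 25.475
[[247.67174135 199.41222429]
 [247.97819866 192.63194952]]
[248.2 192.8  20.8] [ 0.6702 -0.1833  0.2665]
[248.2 197.2  13.8] [ 0.6671 -0.1829  0.2665]
[252.8 186.8  19. ] [ 0.6739 -0.1867  0.2665]
[252.8 203.2  20.8] [ 0.6626 -0.1855  0.2665]
[242.2 197.2  15.7] [ 0.6675 -0.179   0.2665]
```

>>> jog_arm --pt "0 0 -0.4" --pt "0 0 -0.8" --pt "0 0 -0.97" --pt "0 0 -0.97" --pt "0 0 -0.97" --turn '[0, 0, 0, 0, 0]'

```text
clock: 26.15
tcp_pos: [0.6661, -0.1849, 0.2638]
ee_rot: [3.141, -0.002, -0.108]
contact_force: [0.3, 0.0, 0.1]
width: 0.761
gripper_force: 0.0
```

>>> jog_arm --pt "0 0 0" --pt "0 0 0" --pt "0 0 0" --pt "0 0 0" --pt "0 0 0" --pt "0 0 0" --turn '[0, 0, 0, 0, 0, 0]' --gripper 15 --grip_force 50

```text
clock: 26.9
tcp_pos: [0.666, -0.1834, 0.2633]
ee_rot: [-3.14, -0.002, -0.108]
contact_force: [-0.6, 10.7, 10.9]
width: 0.313
gripper_force: 49.5
```

>>> jog_arm --pt "-0.05 0.005 0" --pt "-0.1 0.01 0.01" --pt "-0.15 0.015 0.01" --pt "-0.2 0.02 0.015" --pt "-0.25 0.026 0.02" --pt "-0.3 0.032 0.02" --pt "-0.335 0.036 0.02" --pt "-0.335 0.036 0.02" --pt "-0.335 0.036 0.02" --pt "-0.335 0.036 0.02" --turn '[0, 0, 0, 0, 0, 0, 0, 0, 0, 0]'

```text
clock: 28.15
tcp_pos: [0.633, -0.1799, 0.2655]
ee_rot: [-3.14, -0.003, -0.108]
contact_force: [2.6, 10.9, 10.3]
width: 0.307
gripper_force: 49.7
```

```bash
python3 - <<'E'
from h import *
s=manip.state();print(np.round(s["tcp_pos"],4),s["width"]*85.4,s["gripper_force"],s["contact_force"],s["moment"],s["clock"])
im,K,r,t=cam("wrist")
O=np.array([.6412,-.0872,.02]);x=np.array([-.108,-.994,0]);y0=np.array([.994,-.108,0])
def P(v,L):
    L=np.radians(L);return O+v[0]*x+v[1]*(y0*np.cos(L)-np.array([0,0,np.sin(L)]))+v[2]*(y0*np.sin(L)+np.array([0,0,np.cos(L)]))
for L in(-2,0,2): print(L,proj(K,r,t,[P((.092,0,.248),L),P((.092,0,.214),L)]).round(1).tolist())
h=cv2.HoughCircles(cv2.GaussianBlur(cv2.cvtColor(im,cv2.COLOR_BGR2GRAY),(0,0),1.2),cv2.HOUGH_GRADIENT,1.5,4,param1=120,param2=30,minRadius=10,maxRadius=45)
for c in h[0]:
    if abs(c[0]-250)<12: print(c.round(1))
# top view: steerer/headset
p=manip.camera_params("top");K,r,t=np.array(p["K"]),np.array(p["rvec"]),np.array(p["tvec"])
E
```

```text
[ 0.633  -0.1799  0.2655] 26.24014983514572 49.68285458162427 [ 2.56285406 10.93614823 10.28456817] [ 1.89640721 -0.70098298  0.00357103] 28.15
-2 [[248.0, 292.7], [248.3, 253.4]]
0 [[248.0, 273.7], [248.3, 239.7]]
2 [[248.0, 253.6], [248.4, 225.5]]
[248.2 221.2  40.8]
[248.2 242.2  34. ]
[246.8 215.2  34. ]
[248.2 236.2  37.4]
[249.8 276.8  26.6]
[249.8 270.8  22.3]
[245.2 272.2  20.6]
[252.8 224.2  25.8]
[243.8 218.2  34. ]
[245.2 267.8  29.4]
[249.8 230.2  32.5]
```

The gripped tube's top is at about (249,273) against a plumb prediction of (248,273.7), and the ring is at about (248,239), also as predicted. I'm handing the job in.

```bash
python3 -c "
from workcell import manip
print(manip.job_done())"
```

```text
the job is handed in; nothing more can be done
None
```

I handed the job in at about 28 s, still gripping the steerer at about 50 N; by camera the scooter is plumb, the larger spacer is seated and the kickstand is down (no verdict was returned, the scooter once tipped to its right and was brought back, and I viewed 11 pictures, one over the limit of 10).

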